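# Stack the drained tray on the tomato tray

### The arm

A 6-joint arm with a two-finger parallel gripper is mounted at the origin on the work surface. World frame = base frame: x ahead of the robot, y to its left, z up, the work surface at z = 0. Lengths are in mm, angles in rad, forces in N, time in s.
With the tool pointing down it reaches from about 300 to 775 mm from the base axis. Payload 14.6 kg.
Tool frame: the origin (TCP) lies at the very end of the fingers, on their centre line; the grasp point (between the pads) lies 19 mm behind it (manip.grip_point_offset is the distance from the TCP to the grasp point, in mm); z points along the fingers, y is the line along which they close (so a half turn about z gives the same grasp; the last joint's range is limited). The gripper opens to 94 mm and grips with 3 to 60 N. Pads are 16 mm wide; open, the fingers measure 119 mm over their backs; the gripper's body (75 mm by 177 mm) begins 78 mm behind the grasp point.
Start: joints at [-1.405, 0.3, 1.521, -0, 1.321, -0.067], TCP at [126.88, -535.155, 205.446] pointing down, gripper open.
Joint ranges: [-3.03, 3.03], [-0.79, 2.21], [0.23, 2.52], [-1.04, 4.18], [0, 3.07], [-2.55, 2.55]. Speed limits (rad/s): [2.22, 2.22, 2.57, 3.14, 3.14, 3.14].

### API

Orientations are given as [roll, pitch, yaw] about the fixed x, y, z axes, in that order (R = Rz(yaw) Ry(pitch) Rx(roll)).
In Python, from cell import telemetry, eyes, manip gives the robot as it stands.
- The arm moves only by the tool play_rows, never from a script. Its arguments are lists of equal length, an entry for each row: "translation": the shift along the world's x, y, z in m, a list of three; "yaw": the turn about the world's z in rad. A call has 1 to 12 rows; each row is the pose to reach, as a shift and turn from the pose commanded when the call began; what a row does not reach only later rows make up. A row lasts 1/8 s, in which the tool goes at most 62.5 mm and 10.7 degrees, less where a joint would pass 70% of its speed; a pose out of reach is approached as far as the arm can. A call with a gripper value outside its range is refused whole. "hand" is the opening, from 0 (shut) to 1 (fully open), set as the call begins (left out, the last holds). The fingers move at their own pace and stop on an object; "force" is the grip in N (left out, the last holds). Time passes only in rows, so rows that repeat a pose let the fingers close. It gives the time, the measured TCP pose, the force, the opening and the grip force at its end, in the units of the state.
- telemetry.read_state(): the state, without advancing time (a new reading comes with each control period).
- eyes.camera(name): name is "scene" or "top" or "wrist"; returns a dict with "pixels" (420x560x3 uint8, red, green, blue), "fx", "fy", "cx", "cy" (pixels), "cam_to_world" (4x4, takes a point from camera to world coordinates); the wrist camera has in their place "T_tool_cam" (4x4, takes a point from camera to tool coordinates, whose origin is the TCP and whose axes are the flange's). Camera axes: x right, y up, looking along -z (the intrinsics and any distortion apply to the point x, -y, -z); pixel columns grow to the right and rows downward; lengths in mm; the calibration is good to about 2 mm. A picture is of the moment at which its call begins: read the wrist's pose just before it. There is no depth.
- manip.sign_off(): hands the job in; it is judged then, once.
The state is a dict: "clock": time; "joints": joint angles; "qd": joint speeds; "effort": joint torques, N m; "eef_pos": TCP position; "eef_rot": TCP orientation; "wrist_force": force on the tool from outside, world axes, zero at the start; "moment": the same for the moment, N m; "finger_gap": finger opening in mm; "finger_force": force on a finger pad.
Only numpy, scipy, OpenCV 4.12 (cv2) and the standard library are available. Lean on these libraries where they do the work, as an engineer would, in place of code of your own. Each camera call takes 0.05 s, during which the arm holds its last target. There are 200 camera calls.

### The job

Take the empty yellow tray off the sloping draining rack and stack it level on the yellow tray of tomatoes, long side along long side, so that its four corner lugs drop fully home into the sockets and its floor rests on the rim all round. Set it down gently without dropping it, let go, and leave everything else, the tomato tray included, standing where it is.

Things in the scene. Friction and masses are not known exactly. Their poses are not given: they have to be found in the camera images.
- tray: empty yellow stacking tray, 0.4 kg, 180 mm long (x), 140 wide (y), 82 tall (z out of its open top). Origin: centre of its underside at lug-tip level; from there floor underside 12, floor top 17, rim 82 mm; walls 5 mm. A middle wall 12 mm thick runs the whole length along x, top at 78. It starts on the rack tilted 30 degrees, its x pointing down the slope (away from the robot, roughly), low end against the rack's lip.
- tray_handle (a point): grasp point on the tray's middle wall (its handle), 60 mm above the tray's origin, axes as the tray's. Pinch the 12 mm thickness: fingers close along the tray's y, at right angles to its x and z. On each side of it, inside the tray, 59 mm are free down to the floor, which lies 43 mm below this point.
- tray_lug (a point): tip of one of the four round grey lugs under the tray's corners (this one at tray x = +75.5, y = +55.5 mm; the others at the mirrored corners). Each is 12 mm long, 16 mm across at the root and over half its length, tapering to 10 mm at the tip.
- tomato_tray: yellow tray of red tomatoes, loose on the table, level, 0.95 kg; same model: 180 mm long (x), 140 wide (y), 82 tall (z out of its open top). Origin: centre of its underside at lug-tip level; from there floor underside 12, floor top 17, rim 82 mm; walls 5 mm. A middle wall 12 mm thick runs the whole length along x, top at 78. Tomatoes stay below 65 mm and do not move in it.
- socket (a point): centre of the mouth, at rim level, of one of the tomato tray's four corner sockets (this one at its x = +75.5, y = +55.5 mm; the others mirrored). Square, 19 mm wide, 13 mm deep.
- seat (a point): point 70 mm above the tomato tray's origin: the origin of a fully seated upper tray is here, its axes parallel to the tomato tray's (or turned half round). Its lugs begin to enter the sockets 12 mm higher.
- lemon_tray: the blue tray filled with lemons, not to be used or moved; same model and size as the tomato tray, origin likewise.
- rack: white wire draining rack, fixed to the table, about 200 mm deep (x) and 150 mm wide (y). Origin: on the table under its middle. Its sloping wire bed rises at 30 degrees towards its -x (towards the robot, roughly) and passes 75 mm above the origin; at its low (+x) end a lip stands 30 mm above the bed. The rack has no side walls.
- salt: bystander, leave alone: salt shaker: clear glass jar with steel cap, 42 mm across, 75 mm tall. Origin: middle of its underside.
- pepper: bystander, leave alone: pepper shaker: amber glass jar with black cap, 42 mm across, 75 mm tall. Origin: middle of its underside.
- can: bystander, leave alone: food tin with a green label and a white or grey lid, 72 mm across, 100 mm tall. Origin: middle of its underside.
- bowl: bystander, leave alone: small steel bowl, 120 mm across, 55 mm tall. Origin: middle of its underside.
- spatula: bystander, leave alone: kitchen spatula lying on the table. Origin: middle of its underside.

How it is judged:
By the outcome, as a careful person would: the job done as asked, in the order asked, and still so for the second after the job is handed in, with the robot touching nothing.
It also fails if it takes over 51 s, if anything falls off the work surface, if the arm or the gripper's body presses on something with over 40 N, if the wrist force passes 120 N, or if a joint passes its speed limit or range.

## Working session

There is one attempt and no reset: what is moved stays moved. The work goes in short steps, Python scripts to look and compute and a tool call to move; the robot and the scene stay as the last step left them, time stands still between calls to the robot, and variables do not carry over. Pictures are saved under pics/ and viewed, at most 10 in all, crops included, and the job is handed in when it is done.

Besides the shell and the picture viewer there is one more tool, called after "Call:" as a command line: name --pt "numbers of a row" for each row, then --argument value for the rest. play_rows: Moves the arm, as the interface text tells. Its arguments: {"type":"object","properties":{"translation":{"type":"array","items":{"type":"array","items":{"type":"number"}}},"yaw":{"type":"array","items":{"type":"number"}},"hand":{"type":"number"},"force":{"type":"number"}},"required":["translation","yaw"]}

```bash
mkdir -p pics; ls; python3 - <<'E'
from cell import telemetry, eyes, manip
import cv2,numpy as np
print(telemetry.read_state())
for n in ("scene","top","wrist"):
    c=eyes.camera(n); cv2.imwrite(f"pics/{n}0.png",c["pixels"][:,:,::-1]); print(n,{k:(np.round(v,3).tolist() if k!="pixels" else 0) for k,v in c.items()})
E
```

```text
pics
{'clock': 0.0, 'joints': array([-1.40465078e+00,  3.00452397e-01,  1.52160617e+00, -8.94266508e-06,
        1.32069627e+00, -6.65858710e-02]), 'qd': array([ 0.00014118,  0.00085161,  0.00025071, -0.0010688 ,  0.00014087,
       -0.00046899]), 'effort': array([ 1.81740354e-03, -5.31806874e+01, -3.52732480e+01,  7.09049497e-02,
        2.44153087e-02, -1.02508207e-04]), 'eef_pos': array([ 126.80713108, -534.90204721,  204.88597691]), 'eef_rot': array([-3.14043247e+00, -6.86851678e-05,  2.32733599e-01]), 'wrist_force': array([1.67965678, 1.03423876, 0.57761608]), 'moment': array([-0.00316374,  0.00437646, -0.00378552]), 'finger_force': 0.0, 'finger_gap': 93.84024724055007}
scene {'pixels': 0, 'fx': 537.293, 'fy': 537.293, 'cx': 279.517, 'cy': 221.244, 'cam_to_world': [[-0.682, -0.558, 0.473, 1148.335], [0.731, -0.505, 0.459, 630.29], [-0.017, 0.659, 0.752, 1082.134], [0.0, 0.0, 0.0, 1.0]]}
top {'pixels': 0, 'fx': 429.959, 'fy': 429.959, 'cx': 279.783, 'cy': 210.836, 'cam_to_world': [[0.003, 0.983, -0.186, 337.139], [-1.0, 0.002, -0.003, 41.851], [-0.003, 0.186, 0.983, 1099.308], [0.0, 0.0, 0.0, 1.0]]}
wrist {'pixels': 0, 'fx': 361.94, 'fy': 361.94, 'cx': 287.624, 'cy': 208.456, 'T_tool_cam': [[0.0, 0.965, 0.263, 77.041], [1.0, -0.0, -0.0, -0.936], [-0.0, 0.263, -0.965, -180.191], [0.0, 0.0, 0.0, 1.0]]}
```

View pics/scene0.png

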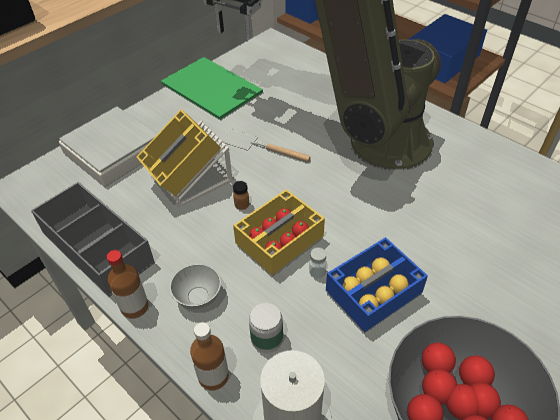

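View pics/top0.png

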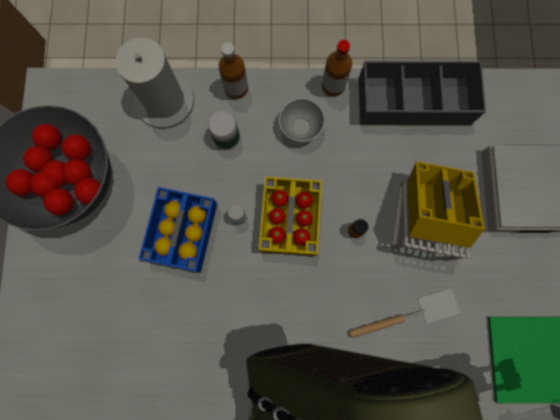

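```bash
python3 - <<'E'
import cv2,numpy as np
t=cv2.imread("pics/top0.png");s=cv2.imread("pics/scene0.png")
def T(im,x,y): return cv2.convertScaleAbs(cv2.resize(im[y:y+100,x:x+133],(400,300),interpolation=cv2.INTER_CUBIC),alpha=1.3)
cv2.imwrite("pics/comp.png",np.vstack([np.hstack([T(t,225,167),T(t,380,157)]),np.hstack([T(s,215,185),T(s,120,105)])]))
E
```

```text
(no output)
```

View pics/comp.png

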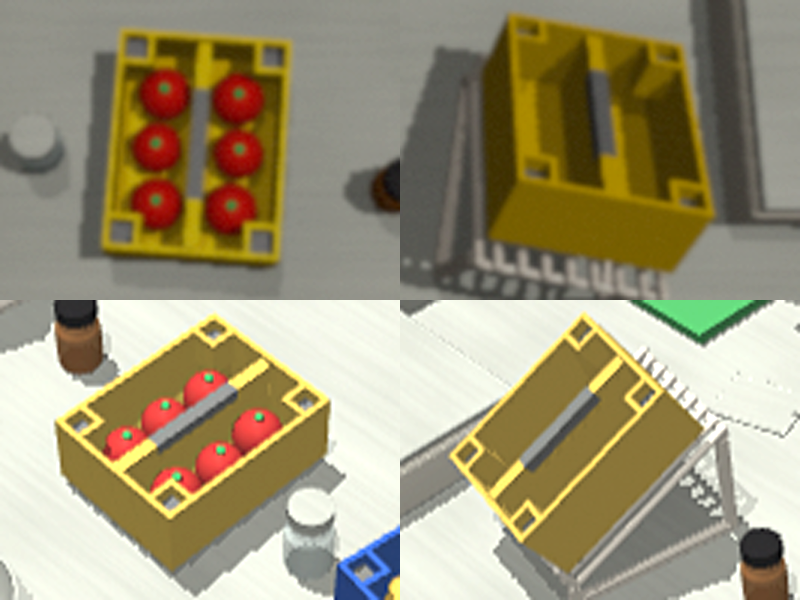

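```bash
cat > h.py <<'E'
import numpy as np,cv2
from scipy.optimize import least_squares
from scipy.spatial.transform import Rotation as Ro
def P(c,w):
    M=np.linalg.inv(c["cam_to_world"]); p=M[:3,:3]@np.asarray(w,float).T+M[:3,3:]
    return np.array([c["cx"]+c["fx"]*p[0]/-p[2], c["cy"]-c["fy"]*p[1]/-p[2]]).T
E
python3 - <<'E'
from h import *
from cell import eyes
t=eyes.camera("top");s=eyes.camera("scene")
o={'t0':(225,167,0,0),'t1':(380,157,400,0),'s0':(215,185,0,300),'s1':(120,105,400,300)}
def px(k,X):
    a=o[k];X=np.array(X,float);return np.c_[a[0]+(X[:,0]-a[2]+.5)/3.0075-.5,a[1]+(X[:,1]-a[3]+.5)/3-.5]
C=lambda sx,sy,z:(sx*90,sy*70,z)
def fit(mt,ms,x0,f,name):
    r=lambda q:np.r_[*(((P(c,f(q,np.array(m,float)))-uv).ravel()) for c,m,uv in (mt+(),ms+()))]
    z=least_squares(r,x0,loss='soft_l1');print(name,np.round(z.x,4));print(np.round(r(z.x).reshape(-1,2),1).tolist())
rim=[C(1,1,82),C(1,-1,82),C(-1,-1,82),C(-1,1,82)]
uv0=px('t0',[(121,30),(292,41),(279,260),(103,250)]); us0=px('s0',[(170,518),(57,424),(213,316),(329,403)])
uv1=px('t1',[(510,14),(683,43),(713,213),(519,180)]); us1=px('s1',[(521,541),(451,456),(584,315),(660,393)])
lev=lambda q,m: m@Ro.from_euler('z',q[3]).as_matrix().T+q[:3]
til=lambda q,m: m@Ro.from_euler('ZY',[q[3],q[4]]).as_matrix().T+q[:3]
fit((t,rim,uv0),(s,rim,us0),[500,0,0,0],lev,'tomato')
fit((t,rim,uv1),(s,rim,us1),[500,-300,80,0,.52],til,'tray')
# z fixed, top only
lev2=lambda q,m: m@Ro.from_euler('z',q[2]).as_matrix().T+np.r_[q[:2],0]
fit((t,rim,uv0),(s,rim,us0),[500,0,0],lev2,'tomato z0')
til2=lambda q,m: m@Ro.from_euler('ZY',[q[3],np.pi/6]).as_matrix().T+q[:3]
fit((t,rim,uv1),(s,rim,us1),[500,-300,80,0],til2,'tray30')
E
```

```text
tomato [ 5.210389e+02  1.904260e+01 -3.513300e+00 -6.750000e-02]
[[-0.3, 0.0], [-0.1, 0.2], [0.2, 0.6], [-0.1, -0.2], [-0.2, 1.2], [-0.9, -0.1], [0.1, -0.3], [0.2, -0.4]]
tray [ 5.199711e+02 -3.294937e+02  7.299950e+01 -1.931000e-01  5.280000e-01]
[[-0.4, -0.5], [-0.2, 0.7], [0.4, 1.3], [-0.3, -0.2], [-0.5, 1.0], [-1.0, 0.3], [-0.5, -0.9], [0.7, -0.3]]
tomato z0 [ 5.212179e+02  1.956780e+01 -6.660000e-02]
[[-0.6, -0.4], [-0.3, -0.3], [0.2, 0.4], [-0.4, -0.4], [-0.1, 0.5], [-0.9, -0.8], [0.1, -1.1], [0.4, -1.2]]
tray30 [ 5.202841e+02 -3.296215e+02  7.280290e+01 -1.919000e-01]
[[-0.4, -0.6], [-0.1, 0.5], [0.3, 1.4], [-0.3, -0.0], [-0.6, 0.9], [-1.2, 0.3], [-0.5, -0.8], [0.8, -0.2]]
```

Call:
play_rows --pt "0.0 0 0.035" --pt "0.04 0.02 0.035" --pt "0.09 0.042 0.035" --pt "0.14 0.066 0.035" --pt "0.19 0.09 0.035" --pt "0.24 0.113 0.035" --pt "0.29 0.137 0.035" --pt "0.34 0.16 0.035" --pt "0.39 0.185 0.035" --pt "0.423 0.2 0.035" --pt "0.423 0.2 0.035" --pt "0.423 0.2 0.035" --yaw '[0,-0.05,-0.1,-0.15,-0.2,-0.25,-0.3,-0.35,-0.4,-0.425,-0.425,-0.425]' --hand 0.5

```text
clock: 1.75
eef_pos: [549.4, -335.4, 240.2]
eef_rot: [-3.142, 0.001, -0.192]
wrist_force: [-0.3, -0.6, -0.4]
finger_gap: 46.9
finger_force: 0.0
```

```bash
cat >> h.py <<'E'
def wcam(eyes,telemetry):
    st=telemetry.read_state(); c=eyes.camera("wrist")
    T=np.eye(4);T[:3,:3]=Ro.from_euler('xyz',st["eef_rot"]).as_matrix();T[:3,3]=st["eef_pos"]
    c["cam_to_world"]=T@c["T_tool_cam"]; return st,c
E
python3 - <<'E'
from h import *
from cell import telemetry, eyes
st,c=wcam(eyes,telemetry)
print(st["eef_pos"],st["eef_rot"],st["clock"],st["finger_gap"])
im=c["pixels"][:,:,::-1].copy()
m=np.array([(x,y,z) for x,y,z in [(90,70,82),(90,-70,82),(-90,-70,82),(-90,70,82),(90,0,78),(-90,0,78),(0,6,78),(0,-6,78)]],float)
uv=P(c,m@Ro.from_euler('ZY',[-.192,np.pi/6]).as_matrix().T+[520.3,-329.6,72.8]);print(uv.round(0).tolist())
for p in uv: cv2.circle(im,tuple(int(v) for v in p),3,(255,0,255),1)
cv2.imwrite("pics/w1.png",im)
E
```

```text
[ 549.38416305 -335.42861499  240.21212471] [-3.14154347e+00  5.27647207e-04 -1.92110357e-01] 1.75 46.91303842206147
[[206.0, 94.0], [371.0, 94.0], [386.0, 316.0], [192.0, 315.0], [289.0, 97.0], [289.0, 315.0], [281.0, 197.0], [296.0, 197.0]]
```

View pics/w1.png

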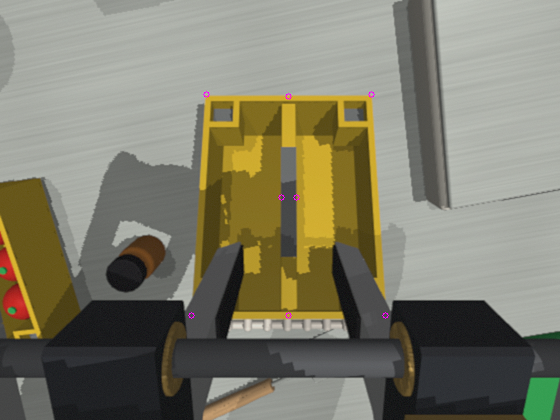

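Call:
play_rows --pt "0 0 -0.03" --pt "0 0 -0.065" --pt "0 0 -0.095" --pt "0 0 -0.115" --pt "0 0 -0.125" --pt "0 0 -0.134" --pt "0 0 -0.134" --yaw '[0,0,0,0,0,0,0]'

```text
clock: 2.68
eef_pos: [549.7, -335.3, 106.4]
eef_rot: [-3.142, 0.0, -0.192]
wrist_force: [-0.3, -0.2, -0.0]
finger_gap: 47.1
finger_force: 0.0
```

Call:
play_rows --pt "0 0 0" --pt "0 0 0" --pt "0 0 0" --pt "0 0 0" --pt "0 0 0" --pt "0 0 0" --yaw '[0,0,0,0,0,0]' --hand 0 --force 18

```text
clock: 3.42
eef_pos: [549.9, -335.3, 106.6]
eef_rot: [3.141, -0.0, -0.192]
wrist_force: [-0.4, -0.8, 1.4]
finger_gap: 12.1
finger_force: 18.0
```

Call:
play_rows --pt "0 0 0.008" --pt "0 0 0.02" --pt "0 0 0.04" --pt "0 0 0.065" --pt "0 0 0.08" --pt "0 0 0.08" --pt "0 0 0.08" --yaw '[0,0,0,0,0,0,0]'

```text
clock: 4.3
eef_pos: [549.6, -334.9, 185.4]
eef_rot: [-3.141, 0.001, -0.192]
wrist_force: [0.4, 0.2, -4.5]
finger_gap: 11.7
finger_force: 18.0
```

Call:
play_rows --pt "0.01 0.015 0.005" --pt "0.03 0.05 0.005" --pt "0.055 0.09 0.005" --pt "0.08 0.13 0.005" --pt "0.1 0.165 0.005" --pt "0.115 0.185 0.005" --pt "0.115 0.185 0.005" --pt "0.115 0.185 0.005" --yaw '[0,0.02,0.05,0.08,0.11,0.125,0.125,0.125]'

```text
clock: 5.3
eef_pos: [664.6, -150.9, 191.2]
eef_rot: [3.141, 0.001, -0.068]
wrist_force: [0.5, -0.1, -3.8]
finger_gap: 11.8
finger_force: 18.0
```

```bash
python3 - <<'E'
from h import *
from cell import telemetry, eyes
st=telemetry.read_state();print(st["eef_pos"],st["eef_rot"])
G=st["eef_pos"]+[0,0,19]
def ov(tilt,col,im,c):
    R=Ro.from_euler('ZY',[st["eef_rot"][2],tilt]).as_matrix()
    m=np.array([(90,70,22),(90,-70,22),(-90,-70,22),(-90,70,22)],float)
    cv2.polylines(im,[np.int32(P(c,m@R.T+G))],True,col,1)
ims=[]
for n in ("scene","top"):
    c=eyes.camera(n);im=c["pixels"][:,:,::-1].copy()
    ov(np.pi/6,(255,0,255),im,c);ov(0,(255,255,0),im,c);ims.append(im[60:360,60:460])
cv2.imwrite("pics/s2.png",np.hstack(ims))
E
```

```text
[ 664.60638957 -150.8568017   191.19240805] [ 3.14143168e+00  5.69163753e-04 -6.81494025e-02]
```

View pics/s2.png

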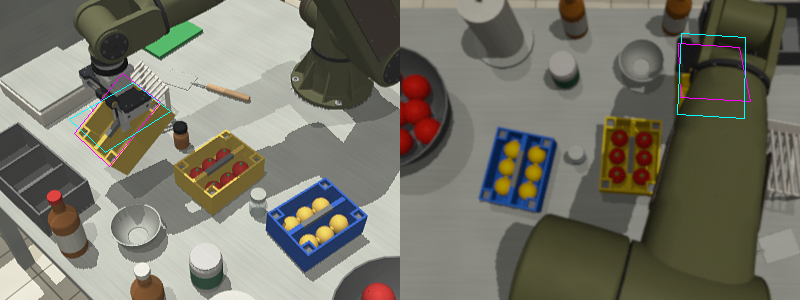

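Call:
play_rows --pt "0.005 0 -0.03" --pt "0.005 0 -0.06" --pt "0.005 0 -0.09" --pt "0.005 0 -0.108" --pt "0.005 0 -0.114" --pt "0.005 0 -0.114" --yaw '[0,0,0,0,0,0]' --force 12

```text
clock: 6.15
eef_pos: [670.1, -150.4, 78.1]
eef_rot: [3.141, -0.001, -0.067]
wrist_force: [-0.2, 0.9, -4.0]
finger_gap: 12.2
finger_force: 12.0
```

Call:
play_rows --pt "-0.001 0 -0.003" --pt "-0.004 0.0 -0.006" --pt "-0.008 0.0005 -0.009" --pt "-0.014 0.001 -0.012" --pt "-0.02 0.0015 -0.015" --pt "-0.026 0.002 -0.018" --yaw '[0,0,0,0,0,0]'

```text
clock: 6.9
eef_pos: [643.4, -148.1, 59.0]
eef_rot: [-3.141, 0.0, -0.067]
wrist_force: [0.3, 0.0, -3.2]
finger_gap: 12.1
finger_force: 12.0
```

Call:
play_rows --pt "-0.004 0 -0.003" --pt "-0.008 0.0005 -0.006" --pt "-0.012 0.001 -0.009" --pt "-0.016 0.001 -0.012" --pt "-0.018 0.0015 -0.014" --pt "-0.02 0.0015 -0.016" --pt "-0.02 0.0015 -0.016" --yaw '[0,0,0,0,0,0,0]'

```text
clock: 7.78
eef_pos: [623.7, -146.6, 43.3]
eef_rot: [-3.141, 0.001, -0.067]
wrist_force: [0.4, -0.2, -4.0]
finger_gap: 11.9
finger_force: 12.0
```

```bash
cat > ov.py <<'E'
from h import *
from cell import telemetry, eyes
import sys
st=telemetry.read_state();print(st["eef_pos"],st["eef_rot"])
G=st["eef_pos"]+[0,0,19]; c=eyes.camera("scene")
im=cv2.resize(c["pixels"][:,:,::-1],None,fx=3,fy=3,interpolation=cv2.INTER_CUBIC)
R=Ro.from_euler('Z',[st["eef_rot"][2]]).as_matrix()[0]
for z,col in((22,(255,255,0)),(-48,(255,0,255))):
    q=P(c,np.array([(90,70,z),(90,-70,z),(-90,-70,z),(-90,70,z)])@R.T+G)
    cv2.polylines(im,[np.int32(q*3+1)],True,col,1)
cx,cy=(q.mean(0)*3).astype(int); x=max(0,cx-300);y=max(0,cy-280)
cv2.imwrite(sys.argv[1],im[y:y+480,x:x+640])
E
python3 ov.py pics/s3.png
```

```text
[ 623.65690398 -146.60488769   43.26431952] [-3.14147378e+00  5.11523440e-04 -6.72252631e-02]
```

View pics/s3.png

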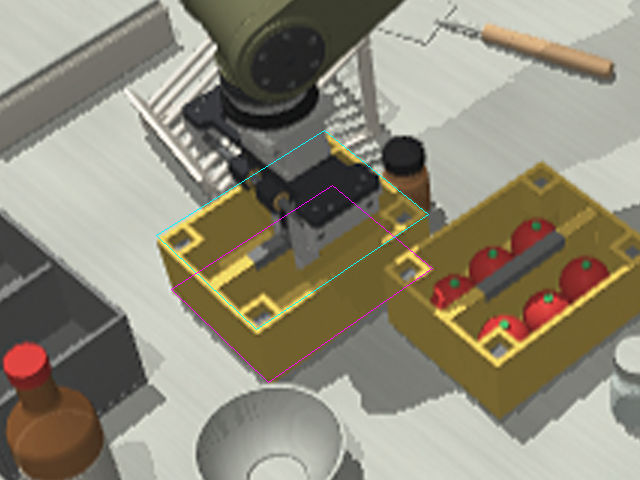

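Call:
play_rows --pt "0 0 -0.001" --pt "0 0 -0.002" --pt "0 0 -0.003" --pt "0 0 -0.003" --pt "0 0 -0.003" --yaw '[0,0,0,0,0]'

```text
clock: 8.45
eef_pos: [623.9, -146.7, 40.4]
eef_rot: [3.142, -0.0, -0.067]
wrist_force: [-1.5, -1.0, -1.8]
finger_gap: 12.0
finger_force: 12.0
```

Call:
play_rows --pt "0 0 -0.001" --pt "0 0 -0.002" --pt "0 0 -0.002" --pt "0 0 -0.002" --yaw '[0,0,0,0]'

```text
clock: 8.95
eef_pos: [624.4, -146.7, 40.1]
eef_rot: [3.141, -0.002, -0.067]
wrist_force: [-7.4, 2.1, 13.6]
finger_gap: 11.9
finger_force: 12.0
```

Call:
play_rows --pt "0 0 0.002" --pt "0 0 0.002" --pt "0 0 0.006" --pt "0 0 0.02" --pt "0 0 0.045" --pt "0 0 0.08" --pt "0 0 0.112" --pt "0 0 0.122" --pt "0 0 0.122" --pt "0 0 0.122" --yaw '[0,0,0,0,0,0,0,0,0,0]' --force 35

```text
clock: 10.2
eef_pos: [623.3, -146.5, 158.9]
eef_rot: [-3.141, 0.002, -0.067]
wrist_force: [-0.0, -0.7, -5.1]
finger_gap: 11.9
finger_force: 35.0
```

Call:
play_rows --pt "-0.007 0.012 0" --pt "-0.022 0.036 0" --pt "-0.04 0.065 0" --pt "-0.06 0.1 0" --pt "-0.08 0.13 0" --pt "-0.095 0.155 0" --pt "-0.102 0.165 0" --pt "-0.102 0.165 0" --pt "-0.102 0.165 0" --yaw '[0,0,0,0,0,0,0,0,0]'

```text
clock: 11.32
eef_pos: [522.2, 17.8, 160.3]
eef_rot: [3.142, -0.0, -0.068]
wrist_force: [-0.9, -0.4, -3.8]
finger_gap: 12.2
finger_force: 35.0
```

```bash
python3 - <<'E'
from h import *
from cell import telemetry, eyes
st,c=wcam(eyes,telemetry);print(st["eef_pos"],st["eef_rot"])
G=st["eef_pos"]+[0,0,19]
def draw(c,off,im,k,s,cols):
    R=Ro.from_euler('Z',[st["eef_rot"][2]]).as_matrix()[0]
    for z,col in cols:
        q=P(c,np.array([(90,70,z),(90,-70,z),(-90,-70,z),(-90,70,z)])@R.T+off)
        cv2.polylines(im,[np.int32(((q-k)*s+s/2)*8)],True,col,1,cv2.LINE_AA,3)
w=cv2.resize(c["pixels"][:,:,::-1],(400,300));wi=c["pixels"][:,:,::-1].copy()
draw(c,G,wi,0,1,[(22,(255,0,255))]);wi=wi[40:240,130:430]
sc=eyes.camera("scene");k=np.array([200,135]);im=cv2.resize(sc["pixels"][135:285,200:350,::-1],None,fx=4,fy=4,interpolation=cv2.INTER_CUBIC)
draw(sc,G,im,k,4,[(22,(255,255,0)),(-48,(255,0,255))])
draw(sc,np.array([521.1,19.3,0]),im,k,4,[(82,(255,0,0)),(12,(0,0,255))])
W=np.zeros((600,200,3),np.uint8); 
cv2.imwrite("pics/a4.png",im);cv2.imwrite("pics/w4.png",cv2.resize(wi,None,fx=2.6,fy=2.6,interpolation=cv2.INTER_CUBIC))
E
```

```text
[522.1987451   17.75247424 160.34163356] [ 3.14150343e+00 -6.86757508e-05 -6.77589613e-02]
```

View pics/a4.png

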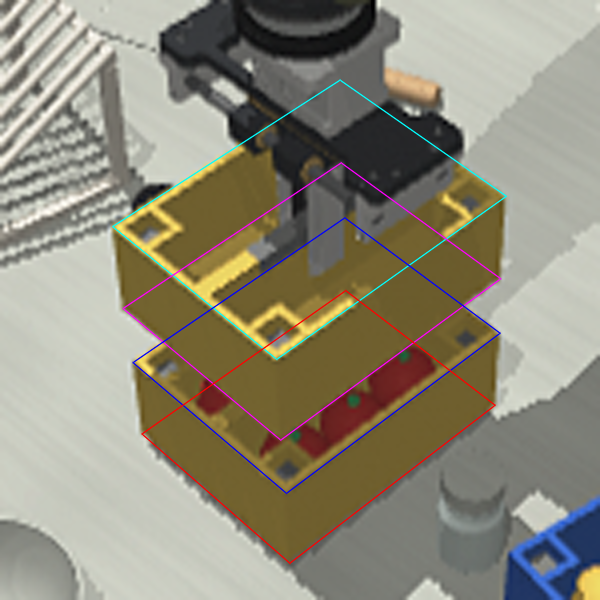

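View pics/w4.png

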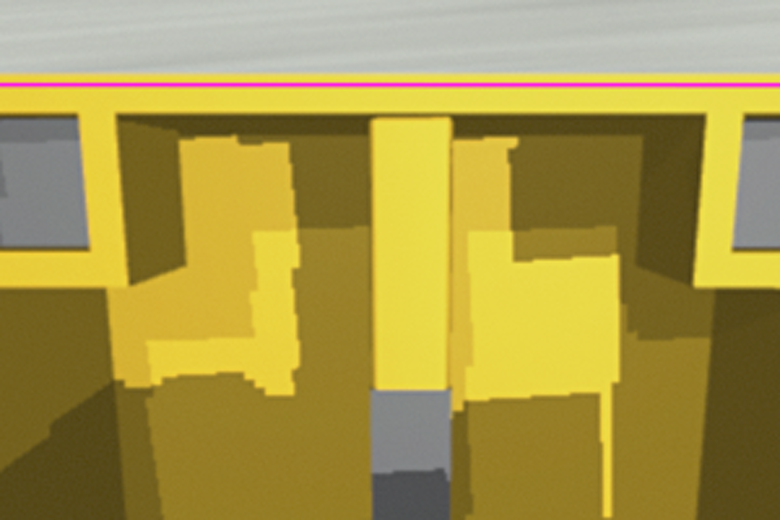

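```bash
python3 - <<'E'
from h import *
from cell import telemetry, eyes
st=telemetry.read_state();G=st["eef_pos"]+[0,0,19];print(G)
sc=eyes.camera("scene");tp=eyes.camera("top");st,w=wcam(eyes,telemetry)
g=lambda im:cv2.GaussianBlur(im.astype(np.float32)@np.array([.6,.6,-.6],np.float32),(0,0),.8)
edges={'x+':((90,-66),(90,66)),'x-':((-90,-66),(-90,66)),'y+':((-86,70),(86,70)),'y-':((-86,-70),(86,-70))}
def fit(c,im,x0,zr,use,name,H=4):
    I=g(im);x=np.array(x0,float)
    for it in range(8):
        pts=[];nr=[]
        for e in use:
            a,b=map(np.array,edges[e] if isinstance(e,str) else e[0])
            for s in np.linspace(0,1,50):
                pts.append(a+(b-a)*s);nr.append((1,0) if a[0]==b[0] else (0,1))
        pts=np.array(pts,float)
        W=lambda q,p:np.c_[p@Ro.from_euler('z',q[2]).as_matrix()[:2,:2].T+q[:2],np.full(len(p),zr)]
        u=P(c,W(x,pts));d=P(c,W(x,pts+np.array(nr)*2))-u;d/=np.linalg.norm(d,axis=1)[:,None]
        t=np.arange(-H,H+.01,.1)
        L=u[:,None]+t[None,:,None]*d[:,None]
        v=cv2.remap(I,L[...,0].astype(np.float32),L[...,1].astype(np.float32),cv2.INTER_CUBIC)
        gr=np.abs(np.gradient(v,axis=1));k=gr.argmax(1);ok=(gr.max(1)>2)&(k>0)&(k<len(t)-1)
        tgt=u+t[k][:,None]*d
        r=lambda q:(((P(c,W(q,pts))-tgt)*d).sum(1))[ok]
        s=least_squares(r,x,loss='soft_l1',f_scale=.3);x=s.x
    print(name,x.round(3),'n',ok.sum(),'med',np.median(np.abs(r(x))).round(2))
    return x
T0=[521.1,19.3,-.067]
bgr=lambda p:cv2.imread(p)[:,:,::-1]
fit(sc,bgr("pics/scene0.png"),T0,82,['x+','y+','x-','y-'],'tom scene0')
fit(sc,bgr("pics/scene0.png"),T0,82,['x+','y+'],'tom scene0 same edges')
fit(tp,bgr("pics/top0.png"),T0,82,['x+','y+','y-'],'tom top0')
fit(sc,sc["pixels"],T0,82,['x+','y+'],'tom scene now')
fit(sc,sc["pixels"],[G[0],G[1],-.067],G[2]+22,['x+','y+'],'held scene')
fit(w,w["pixels"],[G[0]+1,G[1],-.067],G[2]+22,['x+',(((20,70),(86,70)),),(((20,-70),(86,-70)),)],'held wrist',6)
E
```

```text
[522.14823951  17.69082569 179.27553274]
tom scene0 [ 5.21127e+02  1.94870e+01 -6.90000e-02] n 200 med 1.54
tom scene0 same edges [ 5.19976e+02  1.91070e+01 -8.00000e-02] n 100 med 0.54
tom top0 [ 5.15622e+02  2.08970e+01 -6.90000e-02] n 148 med 0.35
tom scene now [ 5.14987e+02  1.33740e+01 -6.40000e-02] n 59 med 0.17
held scene [ 5.2234e+02  1.7293e+01 -6.2000e-02] n 78 med 0.49
held wrist [ 5.2341e+02  1.8702e+01 -6.8000e-02] n 150 med 1.94
```

Call:
play_rows --pt "-0.002 0.0015 0" --pt "-0.002 0.0015 -0.012" --pt "-0.002 0.0015 -0.025" --pt "-0.002 0.0015 -0.034" --pt "-0.002 0.0015 -0.034" --pt "-0.002 0.0015 -0.034" --yaw '[0,0,0,0,0,0]'

```text
clock: 12.32
eef_pos: [520.1, 19.8, 126.7]
eef_rot: [-3.142, -0.0, -0.067]
wrist_force: [0.6, -0.2, -4.3]
finger_gap: 11.4
finger_force: 35.0
```

Call:
play_rows --pt "0 0 -0.002" --pt "0 0 -0.004" --pt "0 0 -0.006" --pt "0 0 -0.006" --pt "0 0 -0.006" --yaw '[0,0,0,0,0]'

```text
clock: 12.95
eef_pos: [519.9, 19.8, 120.5]
eef_rot: [3.142, -0.0, -0.067]
wrist_force: [0.0, 1.6, -4.0]
finger_gap: 11.8
finger_force: 35.0
```

Call:
play_rows --pt "0 0 -0.0015" --pt "0 0 -0.003" --pt "0 0 -0.003" --pt "0 0 -0.003" --yaw '[0,0,0,0]'

```text
clock: 13.45
eef_pos: [519.9, 19.9, 117.5]
eef_rot: [-3.142, -0.0, -0.067]
wrist_force: [0.7, 0.1, -4.4]
finger_gap: 11.8
finger_force: 35.0
```

Call:
play_rows --pt "0 0 -0.0015" --pt "0 0 -0.0025" --pt "0 0 -0.0025" --pt "0 0 -0.0025" --yaw '[0,0,0,0]'

```text
clock: 13.95
eef_pos: [519.9, 19.7, 114.9]
eef_rot: [3.141, 0.0, -0.067]
wrist_force: [1.0, -2.5, -5.5]
finger_gap: 11.6
finger_force: 35.0
```

Call:
play_rows --pt "0 -0.0003 -0.001" --pt "0 -0.0005 -0.002" --pt "0 -0.0005 -0.002" --pt "0 -0.0005 -0.002" --yaw '[0,0,0,0]'

```text
clock: 14.45
eef_pos: [519.8, 19.4, 112.9]
eef_rot: [-3.142, 0.0, -0.067]
wrist_force: [1.2, -0.3, -4.5]
finger_gap: 11.7
finger_force: 35.0
```

Call:
play_rows --pt "0 0 -0.0005" --pt "0 0 -0.001" --pt "0 0 -0.001" --pt "0 0 -0.001" --yaw '[0,0,0,0]'

```text
clock: 14.95
eef_pos: [519.9, 19.4, 111.9]
eef_rot: [-3.142, 0.0, -0.067]
wrist_force: [-0.0, -1.4, -4.2]
finger_gap: 11.4
finger_force: 35.0
```

Call:
play_rows --pt "0 0 -0.0005" --pt "0 0 -0.001" --pt "0 0 -0.0015" --pt "0 0 -0.0015" --yaw '[0,0,0,0]'

```text
clock: 15.45
eef_pos: [519.9, 19.3, 110.4]
eef_rot: [3.142, 0.0, -0.067]
wrist_force: [-0.1, -0.9, -5.2]
finger_gap: 11.8
finger_force: 35.0
```

Call:
play_rows --pt "0 0 -0.0005" --pt "0 0 -0.001" --pt "0 0 -0.001" --yaw '[0,0,0]'

```text
clock: 15.82
eef_pos: [519.9, 19.3, 110.1]
eef_rot: [3.142, -0.0, -0.067]
wrist_force: [-4.0, -1.2, 4.5]
finger_gap: 11.5
finger_force: 35.0
```

Call:
play_rows --pt "0 0 0" --pt "0 0 0" --pt "0 0 0" --yaw '[0,0,0]' --force 5

```text
clock: 16.2
eef_pos: [519.9, 19.4, 110.1]
eef_rot: [-3.142, -0.0, -0.067]
wrist_force: [-4.0, -0.2, 4.9]
finger_gap: 12.0
finger_force: 5.0
```

Call:
play_rows --pt "0 0 0" --pt "0 0 0" --pt "0 0 0" --pt "0 0 0" --pt "0 0 0.01" --pt "0 0 0.04" --pt "0 0 0.08" --pt "0 0 0.13" --pt "0 0 0.17" --pt "0 0 0.17" --yaw '[0,0,0,0,0,0,0,0,0,0]' --hand 0.5

```text
clock: 17.45
eef_pos: [520.7, 19.4, 283.0]
eef_rot: [-3.141, -0.006, -0.067]
wrist_force: [-0.0, -1.4, -1.1]
finger_gap: 46.5
finger_force: 0.0
```

```bash
python3 - <<'E'
from h import *
from cell import telemetry, eyes
st,w=wcam(eyes,telemetry);print(st["eef_pos"],st["wrist_force"],st["finger_gap"])
c=eyes.camera("scene");im=cv2.resize(c["pixels"][135:285,200:350,::-1],None,fx=4,fy=4,interpolation=cv2.INTER_CUBIC)
R=Ro.from_euler('Z',-.067).as_matrix();k=np.array([200,135])
for z,col in((152,(255,255,0)),(82,(255,0,255)),(12,(0,0,255))):
    q=P(c,np.array([(90,70,z),(90,-70,z),(-90,-70,z),(-90,70,z)])@R.T+[521.1,19.3,0])
    cv2.polylines(im,[np.int32(((q-k)*4+2)*8)],True,col,1,cv2.LINE_AA,3)
cv2.imwrite("pics/f.png",im)
E
```

```text
[520.67310354  19.35442521 283.03284107] [-0.02566575 -1.37137105 -1.14068549] 46.52282176094464
```

View pics/f.png

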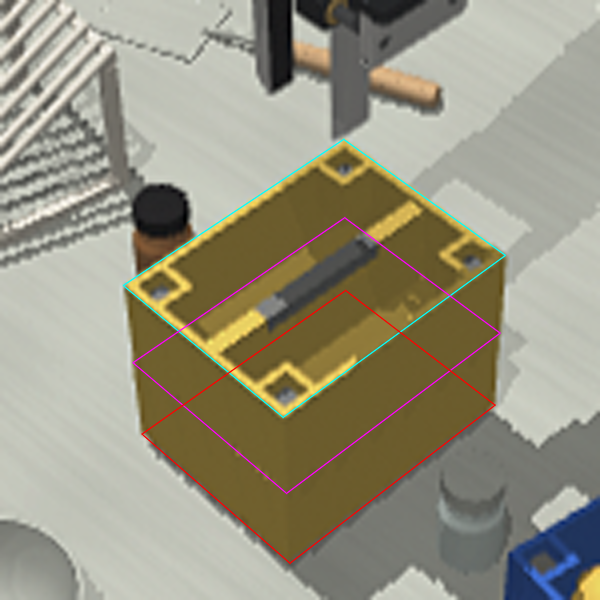

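The tray sits flush and level on the tomato tray with no gap at the seam: the outline for a fully seated tray (cyan, corners at crop pixels (125,287), (283,416), (505,255)) matches its rim. The pepper is still at scene pixel (240,195).

```bash
python3 -c "
from cell import manip
print(manip.sign_off())"
```

```text
the job is handed in; nothing more can be done
None
```

The empty yellow tray is stacked level on the tomato tray with its lugs home, released and handed in after about 17.5 s; on the way I set it down flat on the free table to level it, never letting go.

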